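Clear a scrap print off the build plate through the hook-on chute into the purge bin

TASK

The red knob on the cream printer's build plate is a scrap print. Hook the blue chute onto the left edge of the plate, squarely over the low front end of the grey purge bin: its steel foot on the printer's base under the plate and its back against the plate's edge; let go of it. Then push the knob across the plate and over the edge between the chute's cheeks so that it drops into the bin; do not pick the knob up, and leave the grey gear, the orange bracket and the hooked-on chute where they are.

Things in the scene. Friction and masses are not known exactly. Their poses are not given: they have to be found in the camera images.
- build_plate: Flat brown build plate of the cream printer, fixed, 272 mm (x) x 268 mm (y) x 8 mm thick. Origin: centre of its underside; top 8 mm above it, 128 mm over the bench. Own +y points to the robot's left; left edge at own y = +134 mm. The printer's tool head (62 mm wide, its top 270 mm over the bench) hangs over the middle of the rear, from own x = +88 mm back.
- plate_left_edge (a point): Middle of the build plate's left edge, at the height of its top face; axes as the plate's. Below it, the flat top of the printer's base lies 77 mm over the bench (43 mm under the plate's underside) and reaches 24 mm out past the edge; the gap between base and plate is open from the side.
- chute: Loose blue chute, 66 mm wide (x), 240 g. Origin: underside of its steel foot, in the plane of its back that meets the plate's edge; own +y is the way out. Foot 60 x 14 high, own y -16 to +22 mm (goes under the plate). Slide from y 0, z 47 down to y 49, z 3 mm; cheeks y 0 to 50, 72 high, 60 apart; ears y -19 to 0, z 54 to 72 mm . In use: origin on the edge line, 77 mm over the bench.
- chute_handle (a point): Middle of the chute's black handle bar, 66 mm long along own x, 12 mm thick (y) and 12 mm high, at own y = 24, z = 80 mm of the chute; free on both long sides and from above, so pinch it across y. Axes as the chute's.
- chute_lip (a point): Middle of the upper edge of the chute's slide, at own y = 0, z = 47 mm of the chute; in use it touches the plate's left edge, 4 mm below the plate's top. Axes as the chute's.
- purge_bin: Loose grey open bin, 251 mm (x) x 67 mm (y), 2 mm walls, 200 g, left of the printer. Origin: centre of its underside; own +x points away from the robot. From own x = -125 to -40 mm it is low (walls up to 60 mm high), behind that its walls rise to 115 mm, above the chute's underside. The chute's middle belongs at own x = -85 mm, give or take 10 mm.
- knob: Red printed knob, the scrap: round, 32 mm across and 12 mm high, with a 20 mm wide grip on top, 22 mm in all, about 20 g, standing loose on the build plate. Origin: centre of its underside, +z up.
- gear: Grey printed gear, 40 mm across, 13 mm high, a good print lying on the front of the build plate. Origin: centre of its underside.
- bracket: Orange printed corner bracket, 32 x 60 mm, 55 mm high, a good print standing on the rear right of the build plate. Origin: centre of its underside.

How it is judged:
On the way, in this order (a step that is already met when the one before it is completed fails the run):
1. the chute is hooked on the plate's left edge over the low end of the bin, and let go, with the knob still on the plate (y of chute_lip in the frame of build_plate between 0.129 and 0.142 m and z of chute_lip in the frame of build_plate between 0 and 0.008 m and x of chute_lip in the frame of purge_bin between -0.099 and -0.071 m and angle between the y axis of chute and the y axis of build_plate, either way round below 0.14 rad and angle between chute's own z axis and vertical below 0.08 rad and height (world z) of knob above 0.12 m and contact force between the fingers and chute below 0.1 N), for 0.3 s.
2. the knob goes over the plate's edge between the chute's cheeks (x of knob in the frame of chute between -0.03 and 0.03 m and y of knob in the frame of chute between -0.004 and 0.065 m and z of knob in the frame of chute above -0.03 m), for 0.02 s.
At the end, for the whole second after the job is handed in: The red knob lies inside the purge bin (at most still rocking there), which stands upright; the chute still hangs on the plate's left edge (within about 13 mm, upright to 7 degrees, square to 14 degrees); gear and bracket are still on the plate (x of knob in the frame of purge_bin between -0.125 and 0.125 m and y of knob in the frame of purge_bin between -0.034 and 0.034 m and z of knob in the frame of purge_bin below 0.045 m and linear speed of knob below 0.2 m/s and angle between purge_bin's own z axis and vertical below 0.08 rad and y of chute_lip in the frame of build_plate between 0.127 and 0.147 m and angle between chute's own z axis and vertical below 0.12 rad and angle between the y axis of chute and the y axis of build_plate, either way round below 0.25 rad and height (world z) of each of gear, bracket above 0.12 m); the robot touches nothing.
It fails at once if the knob is lifted more than 30 mm off the plate (height (world z) of knob above 0.158 m).
It fails at once if the grey gear is shifted by more than 20 mm (distance of gear from where it was at the start of the episode above 0.02 m).
It fails at once if the orange bracket is shifted by more than 20 mm (distance of bracket from where it was at the start of the episode above 0.02 m).
It also fails if it takes over 64 s, if anything falls off the work surface, if the arm or the gripper's body presses on something with over 40 N, if the wrist force passes 120 N, or if a joint passes its speed limit or range.

ROBOT

A 6-joint arm with a two-finger parallel gripper is mounted at the origin on a cart in front of the work surface, level with it; the furniture and walls round the work are solid. World frame = base frame: x ahead of the robot, y to its left, z up, the work surface at z = 0. Lengths are in m, angles in rad, forces in N, time in s.
With the tool pointing down it reaches from about 0.25 to 0.775 m from the base axis. Payload 4 kg.
Tool frame: the origin (TCP) lies on the centre line of the jaws, within the pads' length; the fingertips stand 17 mm ahead of it and the grasp point (between the pads) lies 2 mm behind it; z points along the fingers, y is the line along which they close (so a half turn about z gives the same grasp; the last joint's range is limited). The gripper opens to 94 mm and grips with 3 to 60 N. Pads are 16 mm wide; open, the fingers measure 119 mm over their backs; the gripper's body (75 mm by 177 mm) begins 78 mm behind the grasp point.
Start: joints at [1.24, 0.087, 1.371, -0, 1.684, -0.103], TCP at [0.124, 0.536, 0.223] pointing down, gripper open.
Joint ranges: [-3.1, 3.1], [-0.76, 2.03], [0.27, 2.55], [-1.08, 4.22], [0.17, 2.65], [-2.57, 2.57]. Speed limits (rad/s): [2.79, 2.79, 3.14, 3.14, 3.14, 3.14].

INTERFACE

Orientations are given as [roll, pitch, yaw] about the fixed x, y, z axes, in that order (R = Rz(yaw) Ry(pitch) Rx(roll)).
In Python, from bench import robot gives the robot as it stands.
- The arm moves only by the tool servo_tool, never from a script. Its argument "plan" is a list of rows, each a list of 7 numbers: the shift along the tool's x, y, z normalised to -1 to 1, where 1 is 0.1 m, then the turn, a rotation vector about the tool's x, y, z normalised to -1 to 1, where 1 is pi/2 rad, then the finger opening in mm, from 0 to 94. In form: [[x, y, z, ax, ay, az, gripper], ...]. A call has 1 to 12 rows; each row is the pose to reach, as a shift and turn from the pose commanded when the call began, along the tool's axes at that moment; what a row does not reach only later rows make up. A row lasts 1/12 s, in which the tool goes at most 41.7 mm and 7.16 degrees, less where a joint would pass 70% of its speed; a pose out of reach is approached as far as the arm can. A call with a number of a shift or a turn outside -1 to 1 is refused whole. A call with a gripper value outside its range is refused whole. The fingers move at their own pace and stop on an object; the grip force is fixed at half the most. Time passes only in rows, so rows that repeat a pose let the fingers close. It gives the time, the measured TCP pose, the force, the opening and the grip force at its end, in the units of the state.
- robot.get_obs(): the state, without advancing time (a new reading comes with each control period).
- robot.snapshot(name): name is "side" or "top" or "wrist"; returns the picture (420x560x3 uint8, red, green, blue); there is no depth.
- robot.camera_params(name): a dict with "camera_matrix" (3x3 intrinsics, pixels), "rvec" (rotation vector, rad) and "tvec" (3), from world to camera coordinates, as OpenCV has them; the wrist camera has in their place "tool_from_camera" (4x4, takes a point from camera to tool coordinates, whose origin is the TCP and whose axes are the flange's). Camera axes: x right, y down, z forward; pixel columns grow to the right and rows downward; lengths in m; the calibration is good to about 2 mm. A picture is of the moment at which its call begins: read the wrist's pose just before it. camera_params takes no time and is no camera call.
- robot.close_job(): hands the job in; it is judged then, once.
Trained networks look in the newest picture that a camera, given by its name, has taken for a name from the list of things; names that differ only in an ending like _2 or _b are one class to them, and where a whole thing is asked for, a point or a joint stands for the part that bears it (a point fixed in the world has none). Each returns a list of dicts, best first, with "conf" (0 to 1); they miss things now and then, are a little off and sometimes report something else, mostly with a low value. They report only what shows in the picture. A call takes as long as a camera call.
- robot.find_in(thing, camera): "extent" ([centre column, centre row, width, height] in pixels, round what is visible of it).
The state is a dict: "time": time; "joint_positions": joint angles; "qvel": joint speeds; "joint_torque": joint torques, N m; "tool_pos": TCP position; "ee_rot": TCP orientation; "wrist_force": force on the tool from outside, world axes, zero at the start; "wrist_torque": the same for the moment, N m; "width": finger opening in m; "finger_force": force on a finger pad.
Only numpy, scipy, OpenCV 4.12 (cv2) and the standard library are available. Lean on these libraries where they do the work, as an engineer would, in place of code of your own. Each camera call takes 0.05 s, during which the arm holds its last target. There are 200 camera calls.

## Working session

There is one attempt and no reset: what is moved stays moved. The work goes in short steps, Python scripts to look and compute and a tool call to move; the robot and the scene stay as the last step left them, time stands still between calls to the robot, and variables do not carry over. Pictures are saved under pics/ and viewed, at most 10 in all, crops included, and the job is handed in when it is done.

Besides the shell and the picture viewer there is one more tool, called after "Emit:" as name([rows], argument=value, ...), one row to a line, values as JSON. servo_tool: Moves the arm, as the interface text tells. Scaled input: -1 to 1 covers 0.1 m each way for a shift and pi/2 rad each way for a turn. Its arguments: {"type":"object","properties":{"plan":{"type":"array","items":{"type":"array","items":{"type":"number"}}}},"required":["plan"]}

```bash
mkdir -p pics; ls; cat > h.py <<'E'
import numpy as np, cv2
from bench import robot
def cam(n):
    p=robot.camera_params(n); K=np.array(p["camera_matrix"],float)
    if n=="wrist":
        from scipy.spatial.transform import Rotation as Rn
        o=robot.get_obs(); T=np.eye(4); T[:3,:3]=Rn.from_euler("xyz",o["ee_rot"]).as_matrix(); T[:3,3]=o["tool_pos"]
        W=np.linalg.inv(T@np.array(p["tool_from_camera"])); return K,W[:3,:3],W[:3,3]
    return K,cv2.Rodrigues(np.array(p["rvec"],float))[0],np.array(p["tvec"],float).ravel()
def back(c,u,v,z):
    K,R,t=c; d=R.T@np.linalg.inv(K)@[u,v,1]; o=-R.T@t; return o+d*(z-o[2])/d[2]
def proj(c,P):
    K,R,t=c; q=(np.atleast_2d(P)@R.T+t)@K.T; return q[:,:2]/q[:,2:]
E
python3 - <<'E'
from h import *
ims=[]
for n in("top","side"):
    im=robot.snapshot(n); cv2.imwrite(f"pics/{n}0.png",im[:,:,::-1]); c=cam(n); print(n,"campos",(-c[1].T@c[2]).round(3))
    for t,z in(("build_plate",.128),("chute",.04),("chute_handle",.08),("purge_bin",.06),("knob",.139),("gear",.135),("bracket",.15)):
        for r in robot.find_in(t,n)[:1]: print(t,round(r["conf"],2),np.round(r["extent"],1),back(c,*r["extent"][:2],z).round(3))
print(robot.get_obs())
E
```

```text
pics
top campos [ 0.251 -0.085  1.178]
build_plate 0.68 [239.2 210.9 124.4 124.4] [0.454 0.    0.128]
chute 0.84 [355.9 206.8  40.2  25.5] [ 0.488 -0.281  0.04 ]
chute_handle 0.68 [358.9 206.6  32.9  34.9] [ 0.48  -0.281  0.08 ]
purge_bin 0.86 [154.3 188.6  37.7 111.9] [0.518 0.215 0.06 ]
knob 0.65 [255.3 213.6  12.2  13.8] [ 0.447 -0.037  0.139]
gear 0.51 [219.1 248.3  13.7  19.4] [0.367 0.041 0.135]
bracket 0.25 [253.  211.2  13.4  12. ] [ 0.45  -0.032  0.15 ]
side campos [0.224 0.625 0.557]
build_plate 0.97 [255.4 228.1 169.   90.9] [0.467 0.036 0.128]
purge_bin 0.56 [188.1 308.2 153.5 100.3] [0.526 0.213 0.06 ]
knob 0.71 [273.2 208.4  13.4  15.9] [ 0.452 -0.029  0.139]
gear 0.81 [302.7 237.4  22.   15.1] [0.367 0.046 0.135]
bracket 0.85 [231.6 186.4  15.7  23.7] [ 0.566 -0.073  0.15 ]
{'time': 0.8, 'joint_positions': array([ 1.23990522e+00,  8.71705394e-02,  1.37066396e+00,  9.10468078e-06,
        1.68362890e+00, -1.03105158e-01]), 'qvel': array([ 0.00033364,  0.00049707,  0.00048869,  0.00067389, -0.00020479,
       -0.00046558]), 'joint_torque': array([ 2.15168666e-04, -3.39979720e+01, -3.02583504e+01,  7.18182907e-02,
        2.32268998e-02,  1.99370999e-05]), 'tool_pos': array([0.12421221, 0.53580997, 0.2225403 ]), 'ee_rot': array([3.14146315e+00, 4.30457611e-06, 2.91380773e+00]), 'wrist_force': array([ 0.78524449,  0.32211149, -1.32670227]), 'wrist_torque': array([ 0.02114152,  0.0133064 , -0.0159615 ]), 'finger_force': 0.0, 'width': 0.09401150113131101}
```

View pics/top0.png

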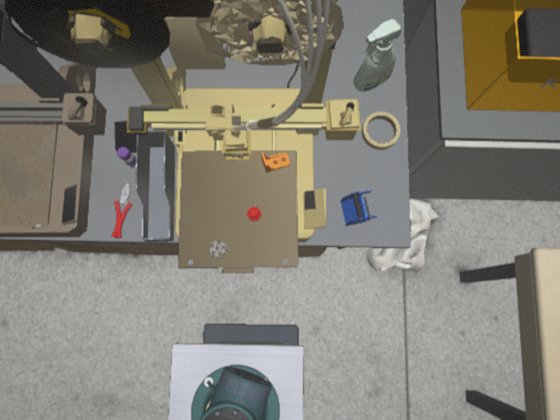

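View pics/side0.png

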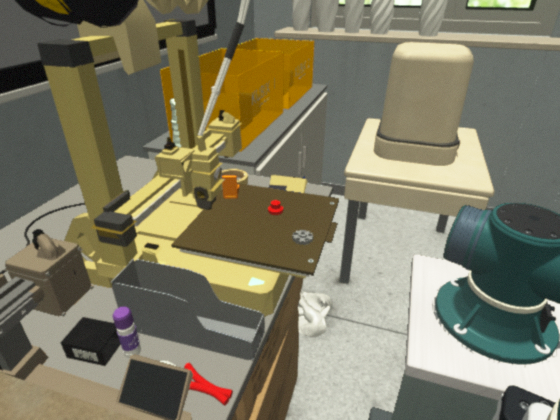

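Top view: the plate spans cols 180–298 and rows 151–268. The chute is on the right at (357,207), the bin on the left at (154,188), the knob at (254,214), the gear at (218,248) and the bracket at (276,160). The network's top-view "bracket" is wrong, because it reports the knob. The side view agrees with the rest. Next I'll zoom in on the chute.

```bash
python3 - <<'E'
import cv2,numpy as np
im=cv2.imread("pics/top0.png")
a=cv2.resize(im[180:236,330:390],None,fx=6.6,fy=6.6,interpolation=cv2.INTER_CUBIC)
b=cv2.resize(im[120:250,120:310],None,fx=2.1,fy=2.85,interpolation=cv2.INTER_CUBIC)
cv2.imwrite("pics/crop0.png",np.hstack([a[:369],b[:369]]))
E
```

```text
(no output)
```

View pics/crop0.png

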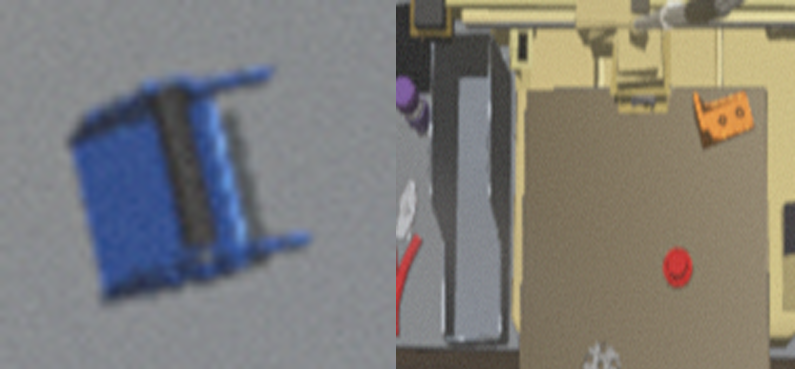

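The chute stands upright at about (0.48,-0.28), with its ears to the right, so own +y points left with a yaw near +0.2. I'll move above it.

Emit:
servo_tool([
  [-0.3,-0.4,-0.4,0,0,0,94],
  [-0.75,-1,-0.9,0,0,0,94],
  [-0.75,-1,-0.9,0,0,0,94],
  [-0.75,-1,-0.9,0,0,0,94],
])

```text
time: 1.13
tool_pos: [0.1754, 0.4198, 0.3151]
ee_rot: [3.139, 0.002, 2.913]
wrist_force: [0.2, 1.4, 0.3]
width: 0.0942
finger_force: 0.0
```

Emit:
servo_tool([
  [-0.3,-0.4,-0.1,0,0,0,94],
  [-0.75,-1,-0.3,0,0,0,94],
  [-0.75,-1,-0.3,0,0,0,94],
  [-0.75,-1,-0.3,0,0,0,94],
])

```text
time: 1.47
tool_pos: [0.2273, 0.3033, 0.3457]
ee_rot: [3.138, 0.005, 2.907]
wrist_force: [0.3, 0.7, 0.7]
width: 0.0941
finger_force: 0.0
```

Emit:
servo_tool([
  [-0.3,-0.4,0,0,0,0,94],
  [-0.75,-1,0,0,0,0,94],
  [-0.75,-1,0,0,0,0,94],
  [-0.75,-1,0,0,0,0,94],
])

```text
time: 1.8
tool_pos: [0.2784, 0.1873, 0.3426]
ee_rot: [-3.14, 0.003, 2.9]
wrist_force: [-0.7, 1.1, -0.7]
width: 0.0938
finger_force: 0.0
```

Emit:
servo_tool([
  [-0.3,-0.4,0,0,0,0,94],
  [-0.75,-1,0,0,0,0,94],
  [-0.75,-1,0,0,0,0,94],
  [-0.75,-1,0,0,0,0,94],
])

```text
time: 2.13
tool_pos: [0.3284, 0.0728, 0.3416]
ee_rot: [-3.139, 0.0, 2.9]
wrist_force: [-0.6, 0.6, -1.1]
width: 0.094
finger_force: 0.0
```

```bash
python3 - <<'E'
from h import *
n="wrist"; c=cam(n); im=robot.snapshot(n); cv2.imwrite(f"pics/w1.png",im[:,:,::-1]); print((-c[1].T@c[2]).round(3))
for t,z in(("build_plate",.128),("knob",.134),("gear",.135),("bracket",.15),("purge_bin",.06)):
    for r in robot.find_in(t,n)[:1]: print(t,round(r["conf"],2),np.round(r["extent"],1),back(c,*r["extent"][:2],z).round(3))
E
```

```text
[0.259 0.09  0.504]
build_plate 0.87 [247.7 277.8 233.8 201.7] [ 0.437 -0.001  0.128]
knob 0.58 [223.4 289.7  23.9  24.8] [ 0.444 -0.037  0.134]
gear 0.74 [265.1 225.4  28.3  27.7] [0.366 0.043 0.135]
bracket 0.64 [219.4 364.4  43.   23.9] [ 0.548 -0.071  0.15 ]
purge_bin 0.88 [383.4 280.5  78.5 170.7] [0.527 0.199 0.06 ]
```

Emit:
servo_tool([
  [-0.3,-0.4,0,0,0,0,94],
  [-0.75,-1,0,0,0,0,94],
  [-0.75,-1,0,0,0,0,94],
  [-0.75,-1,0,0,0,0,94],
])

```text
time: 2.77
tool_pos: [0.3783, -0.0392, 0.341]
ee_rot: [-3.139, -0.001, 2.91]
wrist_force: [-0.4, 0.9, -0.2]
width: 0.0941
finger_force: 0.0
```

Emit:
servo_tool([
  [-0.3,-0.4,0,0,0,0,94],
  [-0.75,-1,0,0,0,0,94],
  [-0.75,-1,0,0,0,0,94],
  [-0.75,-1,0,0,0,0,94],
])

```text
time: 3.1
tool_pos: [0.4293, -0.1533, 0.3399]
ee_rot: [-3.141, -0.003, 2.912]
wrist_force: [-0.9, 0.5, -0.8]
width: 0.094
finger_force: 0.0
```

Emit:
servo_tool([
  [-0.3,-0.4,0,0,0,-0.1,94],
  [-0.75,-1,0,0,0,-0.27,94],
  [-0.75,-1,0,0,0,-0.27,94],
  [-0.75,-1,0,0,0,-0.27,94],
  [-0.75,-1,0,0,0,-0.27,94],
  [-0.75,-1,0,0,0,-0.27,94],
])

```text
time: 3.6
tool_pos: [0.4784, -0.2626, 0.3423]
ee_rot: [3.14, -0.0, -2.944]
wrist_force: [0.2, -0.2, 0.3]
width: 0.0944
finger_force: 0.0
```

```bash
python3 - <<'E'
from h import *
n="wrist"; c=cam(n); im=robot.snapshot(n); cv2.imwrite(f"pics/w2.png",im[:,:,::-1]); print((-c[1].T@c[2]).round(3))
for t,z in(("chute",.06),("chute_handle",.086)):
    for r in robot.find_in(t,n)[:1]: print(t,round(r["conf"],2),np.round(r["extent"],1),back(c,*r["extent"][:2],z).round(3))
print(robot.get_obs()["joint_positions"])
a=np.hstack([cv2.imread("pics/w1.png"),im[:,:,::-1]]); cv2.imwrite("pics/w12.png",cv2.resize(a,(800,300)))
E
```

```text
[ 0.408 -0.277  0.505]
chute 0.79 [261.4 182.3  42.8  50.8] [ 0.483 -0.29   0.06 ]
chute_handle 0.73 [261.9 183.7  45.1  52.3] [ 0.48  -0.288  0.086]
[-6.06749132e-01  8.38563719e-02  1.13558019e+00  3.44087500e-04
  1.91998970e+00 -2.37568687e+00]
```

View pics/w12.png

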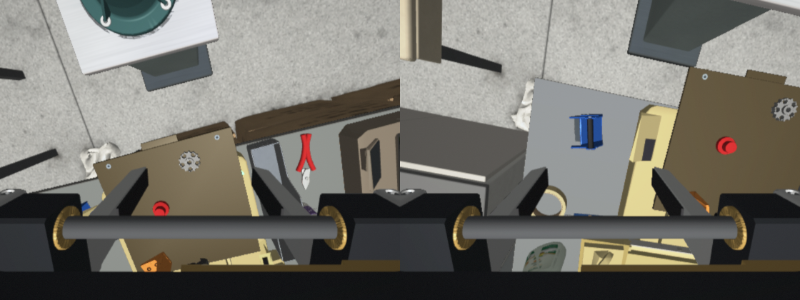

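The left half (over the plate) shows the knob, gear and plate corner. In the right half the chute is at (262,184) in full-resolution pixels, with the handle bar nearly vertical in the image and so aligned with the tool. I'll segment the bar next.

```bash
cat > bar.py <<'E'
from h import *
def bar(f,c,ext,z=.086):
    im=cv2.imread(f); u,v,w,h=ext; x0,y0=int(u-w/2-4),int(v-h/2-4); s=im[y0:int(v+h/2+5),x0:int(u+w/2+5)]
    hsv=cv2.cvtColor(s,cv2.COLOR_BGR2HSV); dark=((hsv[...,2]<75)&(hsv[...,1]<130)).astype(np.uint8)
    k,l,st,ce=cv2.connectedComponentsWithStats(dark); i=1+np.argmax(st[1:,4]); p=np.argwhere(l==i)[:,::-1].astype(np.float32)+[x0,y0]
    r=cv2.minAreaRect(p.astype(np.float32)); P=np.array([back(c,*q,z) for q in cv2.boxPoints(r)])
    L=np.array([back(c,*q,z)[:2] for q in p]); m=L.mean(0); d=np.linalg.svd(L-m,full_matrices=0)[2][0]; d*=np.sign(d[0])
    print("bar n",len(p),"rect",np.round(r[0]),"centre",P.mean(0).round(4),"mean",m.round(4),"yaw",np.arctan2(d[1],d[0]).round(3),"sides",np.linalg.norm(np.diff(P[:3,:2],axis=0),axis=1).round(3))
    blue=((hsv[...,0]>100)&(hsv[...,0]<130)&(hsv[...,1]>120)).astype(np.uint8); q=np.argwhere(blue)[:,::-1]+[x0,y0]; print("blue u",q[:,0].min(),q[:,0].max(),"v",q[:,1].min(),q[:,1].max())
    return s
E
python3 - <<'E'
from bar import *
c=cam("wrist"); s=bar("pics/w2.png",c,[262,183,45,52]); cv2.imwrite("pics/w2c.png",cv2.resize(s,None,fx=8,fy=8,interpolation=cv2.INTER_CUBIC))
E
```

```text
bar n 302 rect [266. 187.] centre [ 0.4844 -0.2819  0.086 ] mean [ 0.484 -0.282] yaw 0.216 sides [0.01  0.059]
blue u 237 282 v 160 208
```

View pics/w2c.png

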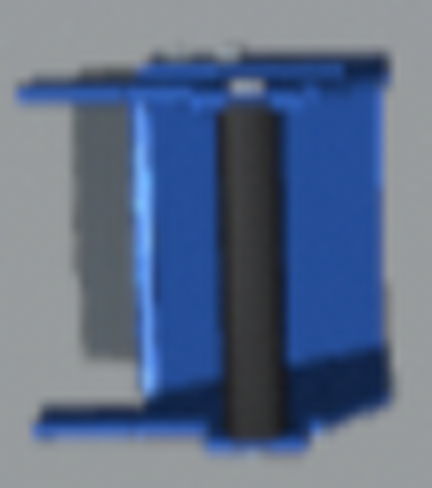

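Emit:
servo_tool([
  [-0.02,-0.2,0.3,0,0,-0.01,60],
  [-0.02,-0.2,0.7,0,0,-0.01,60],
  [-0.02,-0.2,1,0,0,-0.01,60],
  [-0.02,-0.2,1,0,0,-0.01,60],
  [-0.02,-0.2,1,0,0,-0.01,60],
])

```text
time: 4.17
tool_pos: [0.4826, -0.2823, 0.2416]
ee_rot: [3.139, -0.002, -2.929]
wrist_force: [0.2, 0.1, 1.4]
width: 0.0644
finger_force: 0.0
```

```bash
python3 - <<'E'
from bar import *
n="wrist"; c=cam(n); im=robot.snapshot(n); cv2.imwrite("pics/w3.png",im[:,:,::-1])
r=robot.find_in("chute",n)[0]; print(r); bar("pics/w3.png",c,r["extent"]); o=robot.get_obs(); print(o["tool_pos"],o["ee_rot"])
E
```

```text
{'extent': [274.7, 196.0, 56.2, 67.8], 'conf': 0.78}
bar n 488 rect [280. 202.] centre [ 0.4834 -0.2816  0.086 ] mean [ 0.4838 -0.2816] yaw 0.206 sides [0.011 0.059]
blue u 243 300 v 167 230
[ 0.48438842 -0.28390678  0.24609919] [-3.13747763  0.00378631 -2.92890987]
```

Emit:
servo_tool([
  [0,0,0.3,0,0,0,60],
  [0,0,0.6,0,0,0,60],
  [0,0,0.9,0,0,0,60],
  [0,0,0.9,0,0,0,60],
])

```text
time: 4.6
tool_pos: [0.482, -0.2825, 0.1494]
ee_rot: [3.137, -0.004, -2.929]
wrist_force: [-0.5, 0.3, -1.2]
width: 0.06
finger_force: 0.0
```

Emit:
servo_tool([
  [0,0,0.2,0,0,0,60],
  [0,0,0.4,0,0,0,60],
  [0,0,0.6,0,0,0,60],
  [0,0,0.73,0,0,0,60],
  [0,0,0.73,0,0,0,60],
])

```text
time: 5.02
tool_pos: [0.484, -0.2841, 0.0804]
ee_rot: [-3.141, 0.0, -2.93]
wrist_force: [1.0, -0.5, -1.0]
width: 0.0601
finger_force: 0.0
```

Emit:
servo_tool([
  [0,0,0,0,0,0,4],
  [0,0,0,0,0,0,4],
  [0,0,0,0,0,0,4],
  [0,0,0,0,0,0,4],
  [0,0,0,0,0,0,4],
  [0,0,0,0,0,0,4],
  [0,0,0,0,0,0,4],
  [0,0,0,0,0,0,4],
])

```text
time: 5.68
tool_pos: [0.4833, -0.2835, 0.0794]
ee_rot: [3.141, -0.0, -2.93]
wrist_force: [0.7, -1.8, -2.8]
width: 0.0118
finger_force: 30.0
```

```bash
cat > ov.py <<'E'
from h import *
def binpts(bx,by,th):
    R=np.array([[np.cos(th),-np.sin(th)],[np.sin(th),np.cos(th)]])
    q=[(-.1255,-.0335,.06),(-.1255,.0335,.06),(-.04,.0335,.06),(.1255,.0335,.115),(.1255,-.0335,.115),(-.04,-.0335,.06)]
    return np.array([[*(R@[x,y]+[bx,by]),z] for x,y,z in q])
E
python3 - <<'E'
from ov import *
im=cv2.imread("pics/top0.png"); c=cam("top"); hsv=cv2.cvtColor(im,cv2.COLOR_BGR2HSV)
ref=im[230,200].astype(int); m=(np.abs(im.astype(int)-ref).max(2)<22).astype(np.uint8); m=cv2.morphologyEx(m,cv2.MORPH_CLOSE,np.ones((5,5)))
k,l,st,ce=cv2.connectedComponentsWithStats(m); i=l[230,200]; p=np.argwhere(l==i)[:,::-1].astype(np.float32)
print("st",st[i])
L=[];Rr=[]
for v in range(165,260,5):
    q=p[p[:,1]==v][:,0]; L.append(back(c,q.min()-.5,v,.128)[:2]); Rr.append(back(c,q.max()+.5,v,.128)[:2])
for E in(L,Rr): E=np.array(E); f=np.polyfit(E[:,0],E[:,1],1); print("edge y at .45",np.polyval(f,.45).round(4),"slope",f[0].round(4),"resid",np.std(E[:,1]-np.polyval(f,E[:,0])).round(4))
fr=[p[p[:,0]==u][:,1].max()+.5 for u in(190,205,270,290)]; print([back(c,u,v,.128)[0].round(4) for u,v in zip((190,205,270,290),fr)])
rd=((hsv[...,0]<8)|(hsv[...,0]>172))&(hsv[...,1]>150); q=np.argwhere(rd[200:225,240:270])[:,::-1]+[240,200]; print("knob",q.mean(0),back(c,*q.mean(0),.138))
big=im[120:250,130:200]
for n,f in(("top","top0"),("side","side0")):
    g=cv2.imread(f"pics/{f}.png"); cc=cam(n); S=4
    x0,y0,x1,y1=(115,118,205,250) if n=="top" else (100,240,290,360)
    S=4.4 if n=="top" else 3
    a=cv2.resize(g[y0:y1,x0:x1],None,fx=S,fy=S,interpolation=cv2.INTER_CUBIC)
    P=(proj(cc,binpts(.52,.212,0))-[x0-.5,y0-.5])*S
    cv2.polylines(a,[P.round().astype(int)],True,(0,255,0),1); cv2.imwrite(f"pics/ov_{n}.png",a)
a,b=cv2.imread("pics/ov_top.png"),cv2.imread("pics/ov_side.png"); H=np.zeros((580,a.shape[1]+b.shape[1],3),np.uint8); H[:a.shape[0],:a.shape[1]]=a; H[:b.shape[0],a.shape[1]:]=b; f=800/H.shape[1]; print(H.shape); cv2.imwrite("pics/ov1.png",cv2.resize(H,None,fx=min(1,f),fy=min(1,f)))
E
```

```text
st [  168   129   167   144 13564]
edge y at .45 0.1423 slope 0.0239 resid 0.008
edge y at .45 -0.1364 slope 0.1535 resid 0.018
[np.float64(0.3236), np.float64(0.3243), np.float64(0.3295), np.float64(0.3304)]
knob [253.70629371 213.33566434] [ 0.44740918 -0.03327783  0.138     ]Traceback (most recent call last):
  File "<stdin>", line 20, in <module>
ValueError: could not broadcast input array from shape (581,396,3) into shape (580,396,3)
```

```bash
python3 - <<'E'
from ov import *
im=cv2.imread("pics/top0.png"); c=cam("top"); hs=cv2.GaussianBlur(im,(3,3),0).astype(float)
def scan(pts_out,inv):  # brownness: R+G+B distance to plate colour, sub-pixel half crossing
    pass
def edge(horiz,fixed,lo,hi):
    out=[]
    for f in fixed:
        line=hs[f,lo:hi] if horiz else hs[lo:hi,f]
        g=np.abs(np.gradient(line,axis=0)).sum(1); i=np.argmax(g[1:-1])+1; a,b,d=g[i-1:i+2]; s=i+.5*(a-d)/(a-2*b+d+1e-9)+lo
        out.append(back(c,*((s,f) if horiz else (f,s)),.128)[:2])
    return np.array(out)
def fit(E,ax,at):
    x,y=E[:,1-ax],E[:,ax]; k=np.ones(len(x),bool)
    for _ in range(6): f=np.polyfit(x[k],y[k],1); r=np.abs(y-np.polyval(f,x)); k=r<max(2*np.median(r),.001)
    return np.polyval(f,at).round(4),f[0].round(4),k.sum(),len(x)
print("left y@x=.45,slope",fit(edge(True,range(158,262),172,188),1,.45))
print("right",fit(edge(True,range(158,262),290,304),1,.45))
print("front x@y=0",fit(edge(False,[*range(186,218),*range(258,292)],260,274),0,0))
print("rear",fit(edge(False,[*range(186,218),*range(258,292)],146,156),0,0))
A=[]
for n,(x0,y0,x1,y1),S in(("top",(115,118,205,250),4.2),("side",(100,240,290,360),2.2)):
    g=cv2.imread(f"pics/{n}0.png"); a=cv2.resize(g[y0:y1,x0:x1],None,fx=S,fy=S,interpolation=cv2.INTER_CUBIC)
    for col,pz in(((0,255,0),(.52,.212,.03)),):
        P=(proj(cam(n),binpts(*pz))-[x0-.5,y0-.5])*S; cv2.polylines(a,[P.round().astype(int)],True,col,1)
    A.append(a)
H=np.zeros((A[0].shape[0],A[0].shape[1]+A[1].shape[1],3),np.uint8); H[:,:A[0].shape[1]]=A[0]; H[:A[1].shape[0],A[0].shape[1]:]=A[1]; print(H.shape); cv2.imwrite("pics/ov1.png",H)
E
```

```text
left y@x=.45,slope (np.float64(0.1425), np.float64(0.0323), np.int64(104), 104)
right (np.float64(-0.1319), np.float64(0.0284), np.int64(90), 104)
front x@y=0 (np.float64(0.3254), np.float64(-0.0324), np.int64(58), 66)
rear (np.float64(0.5991), np.float64(-0.0266), np.int64(57), 66)
(554, 796, 3)
```

View pics/ov1.png

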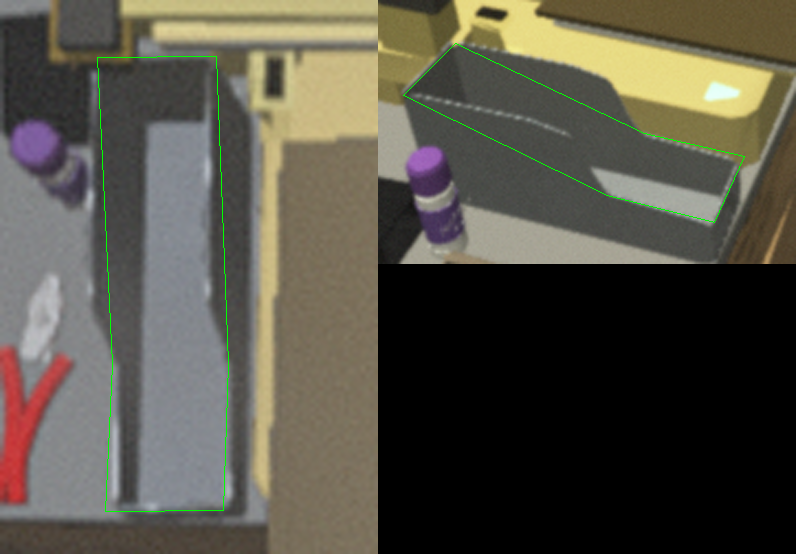

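The plate's left edge is at y≈0.139 with a yaw of about +0.03. The bin overlay fits to within a few mm: centre about (0.521, 0.211), yaw about 0.045. So the lip target is about (0.438, 0.139). Now I'll lift and carry the chute.

Emit:
servo_tool([
  [0,0,-0.1,0,0,0,4],
  [0,0,-0.3,0,0,0,4],
  [0,0,-0.6,0,0,0,4],
  [0,0,-0.9,0,0,0,4],
  [0,0,-1,0,0,0,4],
])

```text
time: 6.1
tool_pos: [0.485, -0.2851, 0.1846]
ee_rot: [-3.136, 0.005, -2.93]
wrist_force: [0.8, -0.8, -1.9]
width: 0.0116
finger_force: 30.0
```

Emit:
servo_tool([
  [0,0,-0.3,0,0,0,4],
  [0,0,-0.6,0,0,0,4],
  [0,0,-0.9,0,0,0,4],
  [0,0,-1,0,0,0,4],
  [0,0,-1,0,0,0,4],
])

```text
time: 6.52
tool_pos: [0.4844, -0.2846, 0.2825]
ee_rot: [-3.137, 0.004, -2.93]
wrist_force: [0.3, -0.6, -2.8]
width: 0.0118
finger_force: 30.0
```

Emit:
servo_tool([
  [0,0.1,-0.1,0,0,0,4],
  [-0.03,0.35,-0.2,0,0,0,4],
  [-0.07,0.6,-0.2,0,0,0,4],
  [-0.11,0.85,-0.2,0,0,0,4],
  [-0.11,0.96,-0.2,0,0,0,4],
])

```text
time: 6.93
tool_pos: [0.473, -0.1842, 0.2973]
ee_rot: [3.137, -0.003, -2.927]
wrist_force: [-0.2, -0.1, -3.3]
width: 0.0117
finger_force: 30.0
```

Emit:
servo_tool([
  [-0.03,0.25,0,0,0,0,4],
  [-0.06,0.5,0,0,0,0,4],
  [-0.09,0.75,0,0,0,0,4],
  [-0.11,0.96,0,0,0,0,4],
])

```text
time: 7.27
tool_pos: [0.4634, -0.0898, 0.2973]
ee_rot: [3.139, -0.003, -2.929]
wrist_force: [-0.1, -0.4, -2.8]
width: 0.0118
finger_force: 30.0
```

Emit:
servo_tool([
  [-0.03,0.25,0,0,0,0,4],
  [-0.06,0.5,0,0,0,0,4],
  [-0.09,0.75,0,0,0,0,4],
  [-0.11,0.96,0,0,0,0,4],
])

```text
time: 7.6
tool_pos: [0.4539, 0.0062, 0.2974]
ee_rot: [3.14, -0.004, -2.929]
wrist_force: [0.1, -0.1, -3.5]
width: 0.0119
finger_force: 30.0
```

Emit:
servo_tool([
  [-0.03,0.25,0,0,0,0,4],
  [-0.06,0.5,0,0,0,0,4],
  [-0.09,0.75,0,0,0,0,4],
  [-0.11,0.96,0,0,0,0,4],
])

```text
time: 7.93
tool_pos: [0.4444, 0.1022, 0.2974]
ee_rot: [3.141, -0.004, -2.929]
wrist_force: [1.0, 0.5, -2.5]
width: 0.0119
finger_force: 30.0
```

Emit:
servo_tool([
  [-0.03,0.25,0,0,0,0.03,4],
  [-0.06,0.5,0,0,0,0.06,4],
  [-0.09,0.75,0,0,0,0.09,4],
  [-0.11,0.96,0,0,0,0.115,4],
  [-0.11,0.96,0,0,0,0.115,4],
  [-0.11,0.96,0,0,0,0.115,4],
])

```text
time: 8.43
tool_pos: [0.4353, 0.1973, 0.2975]
ee_rot: [-3.14, -0.003, -3.108]
wrist_force: [0.3, -0.4, -2.9]
width: 0.0117
finger_force: 30.0
```

```bash
python3 - <<'E'
from ov import *
c=cam("side"); im=robot.snapshot("side"); cv2.imwrite("pics/s1.png",im[:,:,::-1])
w=robot.snapshot("wrist"); cv2.imwrite("pics/w4.png",w[:,:,::-1])
o=robot.get_obs(); print(o["tool_pos"],o["ee_rot"],o["time"])
cv2.imwrite("pics/sw4.png",cv2.resize(np.hstack([im,w])[:,:,::-1],(800,300),interpolation=cv2.INTER_AREA))
E
```

```text
[0.43582632 0.19625348 0.29824639] [-3.14028655e+00 -2.09166327e-03 -3.11021249e+00] 8.5333
```

View pics/sw4.png

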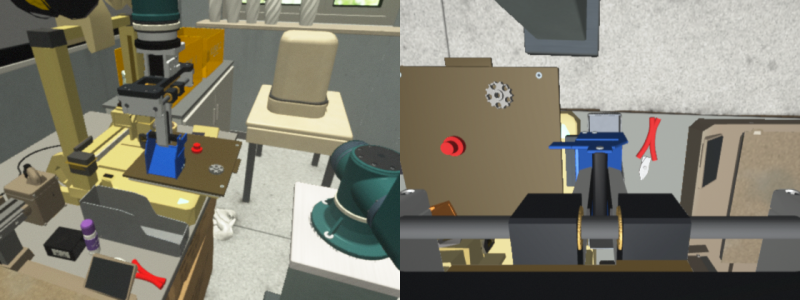

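The chute hangs upright from the gripper, with the bin's low end and the plate edge visible in the wrist view. I'll measure the edge relative to the tool from this near view.

```bash
python3 - <<'E'
from ov import *
im=cv2.imread("pics/w4.png"); c=cam("wrist"); h=cv2.GaussianBlur(im,(3,3),0).astype(float); E=[]
for v in range(105,195,3):
    g=np.abs(np.gradient(h[v,205:245],axis=0)).sum(1); u=205+np.argmax(g[1:-1])+1; E.append([*back(c,u,v,.128)[:2]])
E=np.array(E); k=np.ones(len(E),bool)
for _ in range(6): f=np.polyfit(E[k,0],E[k,1],1); r=np.abs(E[:,1]-np.polyval(f,E[:,0])); k=r<max(2*np.median(r),.001)
print("edge y@.438",np.polyval(f,.438),"slope",f[0],k.sum(),"x range",E[k,0].min(),E[k,0].max(),np.median(r))
for t,z in(("knob",.134),("gear",.1345)):
    q=robot.find_in(t,"wrist")[0]; print(t,q["conf"],back(c,*q["extent"][:2],z).round(4))
q=robot.find_in("purge_bin","wrist"); print(q[:1])
E
```

```text
edge y@.438 0.13345840009925836 slope 0.01890475892330731 26 x range 0.3353821677356982 0.42637302423070456 0.00036477682689251
knob 0.92 [ 0.4489 -0.0385  0.134 ]
gear 0.66 [0.3676 0.0433 0.1345]
[{'extent': [287.5, 251.9, 53.7, 189.5], 'conf': 0.59}]
```

Emit:
servo_tool([
  [0,0,0.25,0,0,0,4],
  [0,0,0.5,0,0,0,4],
  [0,0,0.7,0,0,0,4],
  [0,0,0.7,0,0,0,4],
])

```text
time: 9.02
tool_pos: [0.4339, 0.1954, 0.2244]
ee_rot: [-3.139, -0.009, -3.112]
wrist_force: [-1.7, -0.4, -3.7]
width: 0.0117
finger_force: 30.0
```

Emit:
servo_tool([
  [0,0,0.15,0,0,0,4],
  [0,0,0.3,0,0,0,4],
  [0,0,0.45,0,0,0,4],
  [0,0,0.6,0,0,0,4],
  [0,0,0.69,0,0,0,4],
  [0,0,0.69,0,0,0,4],
  [0,0,0.69,0,0,0,4],
])

```text
time: 9.6
tool_pos: [0.4365, 0.1967, 0.1612]
ee_rot: [3.141, 0.0, -3.111]
wrist_force: [-1.0, -0.7, -2.7]
width: 0.0119
finger_force: 30.0
```

Emit:
servo_tool([
  [0,-0.08,0,0,0,0,4],
  [0,-0.16,0,0,0,0,4],
  [0,-0.24,0,0,0,0,4],
  [0,-0.32,0,0,0,0,4],
  [0,-0.32,0,0,0,0,4],
  [0,-0.32,0,0,0,0,4],
])

```text
time: 10.1
tool_pos: [0.4374, 0.1644, 0.1608]
ee_rot: [3.141, 0.001, -3.112]
wrist_force: [-0.5, -0.1, -2.4]
width: 0.0121
finger_force: 30.0
```

Emit:
servo_tool([
  [0,-0.02,0,0,0,0,4],
  [0,-0.04,0,0,0,0,4],
  [0,-0.04,0,0,0,0,4],
])

```text
time: 10.35
tool_pos: [0.4373, 0.1608, 0.1604]
ee_rot: [-3.141, -0.0, -3.11]
wrist_force: [0.1, 0.4, -3.1]
width: 0.0114
finger_force: 30.0
```

Emit:
servo_tool([
  [0,-0.02,0,0,0,0,4],
  [0,-0.02,0,0,0,0,4],
  [0,-0.02,0,0,0,0,4],
])

```text
time: 10.6
tool_pos: [0.4374, 0.159, 0.1605]
ee_rot: [3.141, -0.0, -3.11]
wrist_force: [-0.0, 0.4, -3.2]
width: 0.0115
finger_force: 30.0
```

Emit:
servo_tool([
  [0,-0.02,0,0,0,0,4],
  [0,-0.02,0,0,0,0,4],
  [0,-0.02,0,0,0,0,4],
])

```text
time: 10.85
tool_pos: [0.4374, 0.1577, 0.1606]
ee_rot: [3.14, 0.0, -3.11]
wrist_force: [0.2, 3.8, -2.6]
width: 0.0117
finger_force: 30.0
```

Contact with the plate edge, at y≈0.134 as predicted. Now I'll lower it onto the base.

Emit:
servo_tool([
  [0,0,0.01,0,0,0,4],
  [0,0,0.02,0,0,0,4],
  [0,0,0.02,0,0,0,4],
])

```text
time: 11.1
tool_pos: [0.4376, 0.1577, 0.1587]
ee_rot: [3.14, 0.001, -3.11]
wrist_force: [-0.1, 4.2, -1.2]
width: 0.0119
finger_force: 30.0
```

Emit:
servo_tool([
  [0,0,0.01,0,0,0,4],
  [0,0,0.015,0,0,0,4],
  [0,0,0.015,0,0,0,4],
])

```text
time: 11.35
tool_pos: [0.4377, 0.1576, 0.1572]
ee_rot: [3.14, 0.001, -3.11]
wrist_force: [0.7, 5.7, -0.2]
width: 0.0117
finger_force: 30.0
```

Emit:
servo_tool([
  [0,0,0.01,0,0,0,4],
  [0,0,0.01,0,0,0,4],
  [0,0,0.01,0,0,0,4],
])

```text
time: 11.6
tool_pos: [0.4377, 0.1577, 0.1563]
ee_rot: [3.14, 0.001, -3.11]
wrist_force: [-0.1, 5.2, -0.4]
width: 0.0117
finger_force: 30.0
```

Emit:
servo_tool([
  [0,0,0.01,0,0,0,4],
  [0,0,0.01,0,0,0,4],
  [0,0,0.01,0,0,0,4],
])

```text
time: 11.85
tool_pos: [0.4378, 0.1578, 0.1562]
ee_rot: [3.14, 0.002, -3.11]
wrist_force: [-1.5, 4.6, 2.1]
width: 0.0114
finger_force: 30.0
```

Emit:
servo_tool([
  [0,0,0,0,0,0,20],
  [0,0,0,0,0,0,40],
  [0,0,0,0,0,0,40],
  [0,0,0,0,0,0,40],
  [0,0,0,0,0,0,40],
  [0,0,-0.1,0,0,0,40],
  [0,0,-0.3,0,0,0,40],
  [0,0,-0.6,0,0,0,40],
  [0,0,-1,0,0,0,40],
  [0,0,-1,0,0,0,40],
])

```text
time: 12.68
tool_pos: [0.4405, 0.1574, 0.2642]
ee_rot: [3.139, 0.015, -3.11]
wrist_force: [0.3, -0.9, 1.0]
width: 0.0401
finger_force: 0.0
```

Emit:
servo_tool([
  [0,-0.25,-0.25,0,0,0,40],
  [0.2,-0.5,-0.3,0,0,0,40],
  [0.4,-0.8,-0.3,0,0,0,0],
  [0.4,-0.8,-0.3,0,0,0,0],
  [0.4,-0.8,-0.3,0,0,0,0],
])

```text
time: 13.1
tool_pos: [0.3999, 0.0748, 0.2862]
ee_rot: [3.141, 0.003, -3.113]
wrist_force: [-0.3, 1.4, 0.5]
width: 0.0235
finger_force: 0.0
```

```bash
python3 - <<'E'
from bar import *
im=robot.snapshot("side"); cv2.imwrite("pics/s2.png",im[:,:,::-1])
c=cam("wrist"); w=robot.snapshot("wrist"); cv2.imwrite("pics/w5.png",w[:,:,::-1])
for t,z in(("knob",.134),("gear",.1345),("chute",.14)):
    q=robot.find_in(t,"wrist")
    if q: print(t,q[0]["conf"],np.round(q[0]["extent"]),back(c,*q[0]["extent"][:2],z).round(4))
    if q and t=="chute": bar("pics/w5.png",c,q[0]["extent"],.163)
o=robot.get_obs(); print(o["tool_pos"],o["ee_rot"],o["time"])
s=cv2.resize(im[130:300,120:350],(400,296))
cv2.imwrite("pics/sw5.png",np.hstack([s,cv2.resize(w,(395,296))])[:,:,::-1])
E
```

```text
knob 0.57 [177. 239.  30.  31.] [ 0.4469 -0.0386  0.134 ]
gear 0.91 [250. 170.  32.  32.] [0.3667 0.0425 0.1345]
chute 0.9 [345. 233.  56.  77.] [0.4314 0.1485 0.14  ]
bar n 909 rect [348. 247.] centre [0.4398 0.1469 0.163 ] mean [0.4471 0.1547] yaw -0.2 sides [0.058 0.062]
blue u 317 374 v 199 271
[0.40029323 0.07647705 0.28462651] [ 3.14136055e+00 -7.63235161e-04 -3.10873599e+00] 13.35
```

View pics/sw5.png

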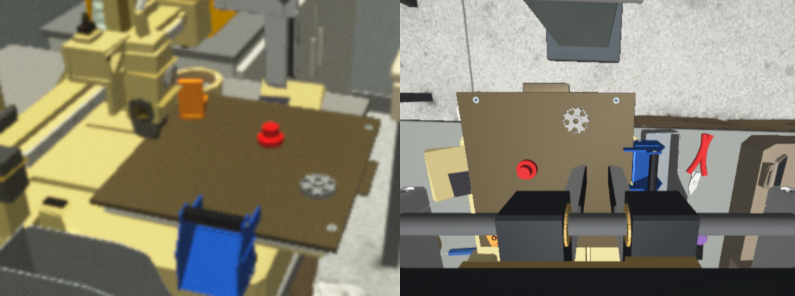

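The side view shows the chute hooked squarely on the edge, over the bin's low end. The knob is at (177,239) in the wrist image, which gives (0.4475,-0.0385). Next I'll turn the tool by 90° so two slightly open fingertips cradle the knob, and start behind it.

Emit:
servo_tool([
  [-0.1,-0.3,0,0,0,0,16],
  [-0.22,-0.76,0,0,0,0,16],
  [-0.22,-0.76,0,0,0,0,16],
])

```text
time: 13.6
tool_pos: [0.4257, -0.003, 0.284]
ee_rot: [-3.139, -0.001, -3.114]
wrist_force: [0.6, -0.5, 0.6]
width: 0.0154
finger_force: 0.0
```

Emit:
servo_tool([
  [-0.22,-0.76,0,0,0,0.07,16],
  [-0.22,-0.76,0,0,0,0.15,16],
  [-0.22,-0.76,0,0,0,0.23,16],
  [-0.22,-0.76,0,0,0,0.31,16],
  [-0.22,-0.76,0,0,0,0.39,16],
  [-0.22,-0.76,0,0,0,0.47,16],
  [-0.22,-0.76,0,0,0,0.54,16],
  [-0.22,-0.76,0,0,0,0.62,16],
  [-0.22,-0.76,0,0,0,0.7,16],
  [-0.22,-0.76,0,0,0,0.78,16],
  [-0.22,-0.76,0,0,0,0.86,16],
  [-0.22,-0.76,0,0,0,0.93,16],
])

```text
time: 14.6
tool_pos: [0.4492, -0.0739, 0.2845]
ee_rot: [-3.141, -0.001, 1.707]
wrist_force: [0.1, -0.8, 0.1]
width: 0.0159
finger_force: 0.0
```

Emit:
servo_tool([
  [0,0,0,0,0,0.055,16],
  [0,0,0,0,0,0.055,16],
  [0,0,0,0,0,0.055,16],
])

```text
time: 14.85
tool_pos: [0.449, -0.0741, 0.2846]
ee_rot: [-3.141, -0.001, 1.629]
wrist_force: [0.3, 0.4, -0.5]
width: 0.0157
finger_force: 0.0
```

```bash
python3 - <<'E'
from bar import *
c=cam("wrist"); w=robot.snapshot("wrist"); cv2.imwrite("pics/w6.png",w[:,:,::-1])
for t,z in(("knob",.134),("gear",.1345),("chute",.14)):
    q=robot.find_in(t,"wrist")
    if q: print(t,q[0]["conf"],np.round(q[0]["extent"]),back(c,*q[0]["extent"][:2],z).round(4))
o=robot.get_obs(); print(o["tool_pos"],o["ee_rot"],o["time"],o["width"])
E
```

```text
knob 0.8 [280. 166.  33.  35.] [ 0.447  -0.0366  0.134 ]
gear 0.81 [205.  81.  41.  40.] [0.3676 0.0424 0.1345]
[ 0.4488272  -0.07459015  0.28484774] [-3.14139940e+00 -2.40064425e-04  1.62717851e+00] 15.05 0.015773183057736624
```

Emit:
servo_tool([
  [0,0,0.25,0,0,0,16],
  [0,0,0.5,0,0,0,16],
  [0,0,0.7,0,0,0,16],
  [0,0,0.7,0,0,0,16],
])

```text
time: 15.38
tool_pos: [0.4463, -0.0741, 0.2102]
ee_rot: [-3.133, -0.003, 1.626]
wrist_force: [0.3, -0.6, -0.2]
width: 0.0162
finger_force: 0.0
```

Emit:
servo_tool([
  [0,0,0.2,0,0,0,16],
  [0,0,0.4,0,0,0,16],
  [0,0,0.55,0,0,0,16],
  [0,0,0.65,0,0,0,16],
  [0,0,0.65,0,0,0,16],
  [0,0,0.65,0,0,0,16],
])

```text
time: 15.88
tool_pos: [0.449, -0.0749, 0.1507]
ee_rot: [3.141, 0.0, 1.626]
wrist_force: [0.1, 0.6, -0.0]
width: 0.0162
finger_force: 0.0
```

Emit:
servo_tool([
  [0.04,0,0,0,0,0,16],
  [0.1,0,0,0,0,0,16],
  [0.15,0,0,0,0,0,16],
  [0.2,0,0,0,0,0,16],
  [0.26,0,0,0,0,0,16],
  [0.32,0,0,0,0,0,16],
  [0.38,0,0,0,0,0,16],
  [0.44,0,0,0,0,0,16],
  [0.5,0,0,0,0,0,16],
  [0.55,0,0,0,0,0,16],
  [0.58,0,0,0,0,0,16],
  [0.6,0,0,0,0,0,16],
])

```text
time: 16.88
tool_pos: [0.4454, -0.0144, 0.15]
ee_rot: [3.142, -0.0, 1.626]
wrist_force: [0.1, -0.2, 0.5]
width: 0.016
finger_force: 0.1
```

```bash
python3 - <<'E'
from bar import *
for n in("side","wrist"):
    im=robot.snapshot(n); cv2.imwrite(f"pics/{n}7.png",im[:,:,::-1]); c=cam(n)
    for t,z in(("knob",.137),("gear",.1345)):
        q=robot.find_in(t,n)
        if q: print(n,t,q[0]["conf"],np.round(q[0]["extent"]),back(c,*q[0]["extent"][:2],z).round(4))
E
```

```text
side knob 0.55 [187. 310. 154. 100.] [0.4796 0.2802 0.137 ]
side gear 0.6 [301. 238.  17.  15.] [0.3689 0.049  0.1345]
wrist knob 0.64 [276. 215.  49.  54.] [0.4416 0.0067 0.137 ]
wrist gear 0.84 [155. 149.  74.  67.] [0.3677 0.0423 0.1345]
```

The knob sits in the cradle, about 22 mm ahead of the tool. I'll keep pushing.

Emit:
servo_tool([
  [0.04,0,0,0,0,0,16],
  [0.1,0,0,0,0,0,16],
  [0.17,0,0,0,0,0,16],
  [0.25,0,0,0,0,0,16],
  [0.33,0,0,0,0,0,16],
  [0.41,0,0,0,0,0,16],
  [0.49,0,0,0,0,0,16],
  [0.57,0,0,0,0,0,16],
  [0.65,0,0,0,0,0,16],
  [0.73,0,0,0,0,0,16],
  [0.79,0,0,0,0,0,16],
  [0.83,0,0,0,0,0,16],
])

```text
time: 18.18
tool_pos: [0.4408, 0.0689, 0.15]
ee_rot: [3.142, -0.0, 1.627]
wrist_force: [-0.1, -1.2, -0.0]
width: 0.0161
finger_force: 0.0
```

```bash
python3 - <<'E'
from bar import *
for n in("wrist",):
    im=robot.snapshot(n); cv2.imwrite(f"pics/{n}8.png",im[:,:,::-1]); c=cam(n)
    for t,z in(("knob",.137),("chute",.14),("chute_handle",.163)):
        q=robot.find_in(t,n)
        if q: print(n,t,q[0]["conf"],np.round(q[0]["extent"]),back(c,*q[0]["extent"][:2],z).round(4))
E
```

```text
wrist knob 0.61 [278. 214.  52.  54.] [0.4381 0.0914 0.137 ]
wrist chute 0.68 [288. 113. 140. 125.] [0.4401 0.1512 0.14  ]
wrist chute_handle 0.69 [286. 113. 142. 126.] [0.4388 0.1492 0.163 ]
```

View pics/wrist8.png

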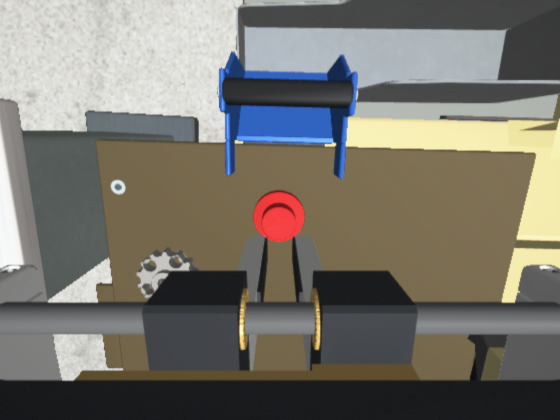

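The wrist view shows the knob at (278,215) in the cradle, heading between the ears (cols 230 and 342). It's about 4 mm left of the middle, so I'll nudge it right while pushing.

Emit:
servo_tool([
  [0.04,0.01,0,0,0,0,16],
  [0.09,0.02,0,0,0,0,16],
  [0.14,0.03,0,0,0,0,16],
  [0.19,0.03,0,0,0,0,16],
  [0.24,0.03,0,0,0,0,16],
  [0.29,0.03,0,0,0,0,16],
  [0.33,0.03,0,0,0,0,16],
  [0.37,0.03,0,0,0,0,16],
  [0.4,0.03,0,0,0,0,16],
  [0.43,0.03,0,0,0,0,16],
  [0.46,0.03,0,0,0,0,16],
  [0.48,0.03,0,0,0,0,16],
])

```text
time: 19.38
tool_pos: [0.4412, 0.1164, 0.15]
ee_rot: [3.142, -0.0, 1.626]
wrist_force: [-0.1, -0.9, 1.0]
width: 0.0162
finger_force: 0.1
```

```bash
python3 - <<'E'
from bar import *
for n in("wrist","side"):
    im=robot.snapshot(n); cv2.imwrite(f"pics/{n}9.png",im[:,:,::-1]); c=cam(n)
    for t,z in(("knob",.137),):
        q=robot.find_in(t,n)
        if q: print(n,t,q[0]["conf"],np.round(q[0]["extent"]),back(c,*q[0]["extent"][:2],z).round(4))
    h=cv2.cvtColor(cv2.imread(f"pics/{n}9.png"),cv2.COLOR_BGR2HSV); m=(((h[...,0]<6)|(h[...,0]>174))&(h[...,1]>170)).astype(np.uint8)
    k,l,st,ce=cv2.connectedComponentsWithStats(m); print([(s.tolist()) for s in st[1:] if s[4]>15])
E
```

```text
wrist knob 0.57 [279. 221.  51.  44.] [0.4389 0.1345 0.137 ]
[[251, 0, 98, 36, 939], [253, 199, 52, 42, 1757]]
side knob 0.67 [247. 266.  20.  10.] [0.4345 0.1589 0.137 ]
[[239, 259, 18, 10, 119], [185, 363, 47, 41, 586]]
```

Knob is tipping at the lip; a little further.

Emit:
servo_tool([
  [0.03,0,0,0,0,0,16],
  [0.06,0,0,0,0,0,16],
  [0.08,0,0,0,0,0,16],
  [0.1,0,0,0,0,0,16],
  [0.1,0,0,0,0,0,16],
  [0.1,0,0,0,0,0,16],
])

```text
time: 20.08
tool_pos: [0.4407, 0.1262, 0.15]
ee_rot: [3.142, 0.0, 1.626]
wrist_force: [-0.3, 0.3, 0.6]
width: 0.0159
finger_force: 0.0
```

```bash
cat > red.py <<'E'
from bar import *
import sys
k0=sys.argv[1]
for n in("wrist","side","top"):
    im=robot.snapshot(n); cv2.imwrite(f"pics/{n}{k0}.png",im[:,:,::-1])
    h=cv2.cvtColor(cv2.imread(f"pics/{n}{k0}.png"),cv2.COLOR_BGR2HSV); m=(((h[...,0]<6)|(h[...,0]>174))&(h[...,1]>150)).astype(np.uint8)
    k,l,st,ce=cv2.connectedComponentsWithStats(m); print(n,[(s.tolist()) for s in st[1:] if s[4]>8])
E
python3 red.py 10
```

```text
wrist [[250, 0, 107, 48, 2117], [265, 94, 31, 34, 824]]
side [[232, 334, 8, 4, 20], [185, 363, 47, 42, 616]]
top [[122, 203, 9, 19, 54], [149, 221, 8, 11, 64]]
```

The knob is now in the bin: the top view shows red at (153,226). I'll back off and check.

Emit:
servo_tool([
  [-0.2,0,0,0,0,0,16],
  [-0.4,0,-0.2,0,0,0,16],
  [-0.5,0,-0.6,0,0,0,16],
  [-0.5,0,-1,0,0,0,16],
  [-0.5,0,-1,0,0,0,16],
  [-0.5,0,-1,0,0,0,16],
])

```text
time: 20.73
tool_pos: [0.445, 0.0759, 0.2532]
ee_rot: [3.135, -0.0, 1.625]
wrist_force: [-0.1, 0.4, -0.6]
width: 0.0161
finger_force: 0.0
```

Emit:
servo_tool([
  [-0.3,0,-0.3,0,0,0,16],
  [-0.5,0,-0.5,0,0,0,16],
  [-0.5,0,-0.5,0,0,0,16],
  [-0.5,0,-0.5,0,0,0,16],
  [-0.5,0,-0.5,0,0,0,16],
])

```text
time: 21.15
tool_pos: [0.4456, 0.0267, 0.2979]
ee_rot: [-3.138, -0.001, 1.626]
wrist_force: [0.1, -0.4, -1.2]
width: 0.0157
finger_force: 0.0
```

```bash
python3 red.py 11; python3 - <<'E'
from bar import *
print(back(cam("top"),153,226,.012)); a=cv2.imread("pics/top11.png")[130:270,110:310]; b=cv2.imread("pics/side11.png")[150:350,100:350]
cv2.imwrite("pics/fin.png",np.hstack([cv2.resize(a,(400,280)),cv2.resize(b,(350,280))]))
E
```

```text
wrist [[270, 31, 23, 26, 446]]
side [[232, 334, 8, 4, 21], [185, 363, 47, 42, 615]]
top [[112, 202, 12, 36, 194], [155, 221, 6, 11, 38]]
[0.43334996 0.2244298  0.012     ]
```

View pics/fin.png

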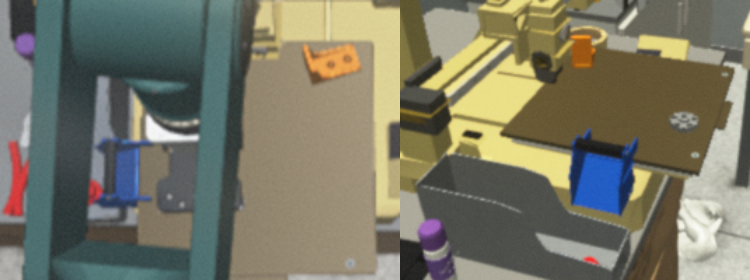

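The knob lies in the bin, visible at its low end. The chute is still hooked square on the edge, and the gear and bracket haven't moved.

```bash
python3 -c "
from bench import robot
print(robot.close_job())"
```

```text
the job is handed in; nothing more can be done
None
```

The job is handed in: the chute is hooked square on the plate's left edge and released, the knob was pushed over the edge into the purge bin, and the gear and bracket are still in place; the hand-in gave no verdict.

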